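Slide the tall battery pack home into its charging dock

ROBOT

A 6-joint arm with a two-finger parallel gripper is mounted at the origin on the work surface. World frame = base frame: x ahead of the robot, y to its left, z up, the work surface at z = 0. Lengths are in mm, angles in rad, forces in N, time in s.
With the tool pointing down it reaches from about 275 to 825 mm from the base axis. Payload 5.2 kg.
Tool frame: the origin (TCP) lies at the very end of the fingers, on their centre line; the grasp point (between the pads) lies 19 mm behind it; z points along the fingers, y is the direction in which the jaws open and shut (so a half turn about z gives the same grasp; the last joint's range is limited). The gripper opens to 93 mm and grips with 3 to 60 N. Pads are 15 mm wide; open, the fingers measure 128 mm over their backs; the gripper's body (75 mm by 188 mm) begins 65 mm behind the grasp point.
Start: joints at [1.027, 0.259, 1.535, -0, 1.348, -0.203], TCP at [183.811, 518.381, 218.653] pointing down, gripper open.
Joint ranges: [-3.14, 3.14], [-0.91, 2.08], [0.19, 2.58], [-1.22, 4.36], [0.22, 2.71], [-3.12, 3.12]. Speed limits (rad/s): [2.57, 2.57, 3.14, 3.14, 3.14, 3.14].

INTERFACE

Orientations are given as [roll, pitch, yaw] about the fixed x, y, z axes, in that order (R = Rz(yaw) Ry(pitch) Rx(roll)).
In Python, from bench import robot gives the robot as it stands. The module is installed in compiled form; this text tells all that it offers. Calls block until the motion is done:
- robot.move_ptp(position, orientation): joint-space move of the TCP to a pose.
- robot.move_linear(position, ori=None, speed=150, f_stop=None): straight line of the TCP; ori=None keeps the orientation; speed is the mean speed in mm/s. With f_stop (N) it stops when the force on the tool has changed by that much, and returns True; else False.
- robot.move_j(angles): joint-space move.
- robot.move_gripper(opening): opening from 0.0 (shut) to 1.0 (fully open); the grip force is fixed at half the most; returns when the fingers have stopped.
- robot.sleep(seconds).
- robot.inverse_kinematics(position, orientation): joint angles nearest the present ones, or None.
- robot.get_image(name): name is "scene" or "top" or "wrist"; returns a dict with "img" (384x512x3 uint8, blue, green, red), "fovy" (degrees; the focal length in pixels is half the picture's height over the tangent of half this angle, whatever the lens; pixels are square), "cx", "cy" (the principal point, pixels), "eye" and "orientation" of the camera in the world. Camera axes: x right, y down, z forward; pixel columns grow to the right and rows downward; lengths in mm; the calibration is good to about 2 mm. A picture is of the moment at which its call begins. There is no depth.
A pose or a line that the arm cannot do raises robot.MotionError and nothing moves.
- robot.hand_in(): hands the job in, once; it reports no verdict.
Readings, each from a call of its own:
- robot.current_t(): time.
- robot.current_qpos(): joint angles.
- robot.current_joint_vel(): joint speeds.
- robot.current_joint_efforts(): joint torques, N m.
- robot.current_tcp_pos(): TCP position.
- robot.current_eef_rot(): TCP orientation.
- robot.current_contact_force(): force on the tool from outside, world axes, zero at the start.
- robot.current_ft_torque(): the same for the moment, N m.
- robot.current_gripper_width(): opening from 0.0 (shut) to 1.0 (fully open).
Only numpy, scipy, OpenCV 4.12 (cv2) and the standard library are available. Lean on these libraries where they do the work, as an engineer would, in place of code of your own. Each camera call takes 0.05 s, during which the arm holds its last target. There are 200 camera calls.

TASK

Push the tall grey battery pack across the bench into the charging dock until it is fully home: its far face flat against the charger block, standing square between the two guide rails. Push with the fingers low down near its foot so that it slides upright and does not tip; do not grip it, lift it or touch its carrying handle. Leave the other things on the bench where they are, and finish with the hand clear of everything.

Things in the scene. Friction and masses are not known exactly. Their poses are not given: they have to be found in the camera images.
- pack: tall grey case with dark bands, 90 deep (x) x 110 wide (y) x 190 mm high (z), about 1.5 kg, loose. Origin: centre of its underside. Its +x points roughly to the charger; push its -x face, 45 mm from the origin. Pushed below about 50 mm height it slides (6 to 13 N), pushed high it tips. Starts 145 to 180 mm short of home, up to 35 mm to the side and 0.3 rad askew
- pack_handle: the black bail handle on top of the pack, 92 mm long along the pack's y, rising to 36 mm above the pack's top; origin at the centre of the pack's top. Not to be touched
- dock: charging dock, fixed on the bench: a charger block at the back and two guide rails with a flared mouth, no floor plate. Origin: on the bench, where the pack's origin is when home; +x points into the dock (direction of the last push; towards the robot's left, +y, within 0.3 rad), y across it, z up
- dock_stop (a point): middle of the foot of the charger block's flat stop face, at x = +45 mm in the dock's frame. The grey block behind it is 85 deep, 150 wide, 70 mm high
- dock_mouth (a point): on the bench, middle of the flared mouth, at x = -70 mm in the dock's frame. The aluminium rails are 20 mm high, 12 mm thick; inner faces 122 mm apart from dock x = -30 to +45 mm, flaring from there back to 172 mm apart at the mouth
- bottle: upright white plastic bottle, 56 mm diameter, 140 mm high, beside the dock's rail that is farther from the robot; bystander; origin at the centre of its underside
- jar: white round jar, 60 mm diameter, 45 mm high, beside the dock's rail that is nearer the robot; bystander; origin at the centre of its underside
- lens_mount: square aluminium lens mount, 40 x 40 x 20 mm, beside the dock's rail that is nearer the robot; bystander; origin at the centre of its underside
- lens_case: clear case with four round lenses, 50 x 150 x 28 mm, lying left on the bench; bystander; origin at the centre of its underside
- screwdriver: screwdriver 170 mm long, lying on the right of the bench; bystander
- cutters: side cutters about 165 mm long, lying on the right of the bench; bystander
Not all that is in view belongs to the job. Of the things like the pack, leave any that is green, pink or turquoise; of the rest the smaller one is meant.

How it is judged:
By the outcome, as a careful person would: the job done as asked, in the order asked, and still so for the second after the job is handed in, with the robot touching nothing.
It also fails if it takes over 51 s, if anything falls off the work surface, if the arm or the gripper's body presses on something with over 40 N, if the wrist force passes 120 N, or if a joint passes its speed limit or range.

## Working session

There is one attempt and no reset: what is moved stays moved. The work goes in short steps, each a Python script; the robot and the scene stay as the last script left them, time stands still between calls to the robot, and variables do not carry over. Pictures are saved under pics/ and viewed, about 8 in all and at most 12, crops included, and the job is handed in when it is done.

```bash
mkdir -p pics; cat > h.py <<'E'
import numpy as np, cv2
from scipy.spatial.transform import Rotation as R
from bench import robot
def snap(name,tag):
    d=robot.get_image(name); cv2.imwrite(f'pics/{tag}.png',d['img']); return d
def K(d):
    f=d['img'].shape[0]/2/np.tan(np.radians(d['fovy'])/2); return f
def Rm(d): 
    o=np.array(d['orientation']); return o if o.shape==(3,3) else R.from_euler('xyz',o).as_matrix()
def ray(d,u,v,z):
    r=Rm(d)@np.array([(u-d['cx'])/K(d),(v-d['cy'])/K(d),1]); e=np.array(d['eye']); return (e+r*(z-e[2])/r[2])[:2]
def proj(d,p):
    c=Rm(d).T@(np.array(p)-np.array(d['eye'])); return K(d)*c[:2]/c[2]+[d['cx'],d['cy']]
E
python3 - <<'E'
from h import *
import pickle
D={}
for n in ('top','scene'):
    d=snap(n,n+'0'); D[n]=d; print(n,d['fovy'],d['cx'],d['cy'],d['eye'],d['orientation'])
pickle.dump(D,open('d0.pkl','wb'))
a=np.hstack([D['top']['img'],D['scene']['img']])
for n in D: cv2.imwrite(f'pics/{n}0b.png',cv2.resize(D[n]['img'],(800,600),interpolation=cv2.INTER_CUBIC))
print(robot.current_t(),robot.current_eef_rot())
E
```

```text
top 51.94252892660007 243.7223545082789 194.01206654587298 [ 460.66111309   22.43525355 1304.54611925] [-3.08798517 -0.01653704 -1.58957807]
scene 49.9713715209513 254.71744047582652 199.70417691120522 [ 415.0405197  -439.10621516 1474.02511571] [-2.80176136 -0.0113964  -0.24464737]
0.1 [-3.13996454e+00 -3.60499948e-04  2.80076643e+00]
```

View pics/top0b.png

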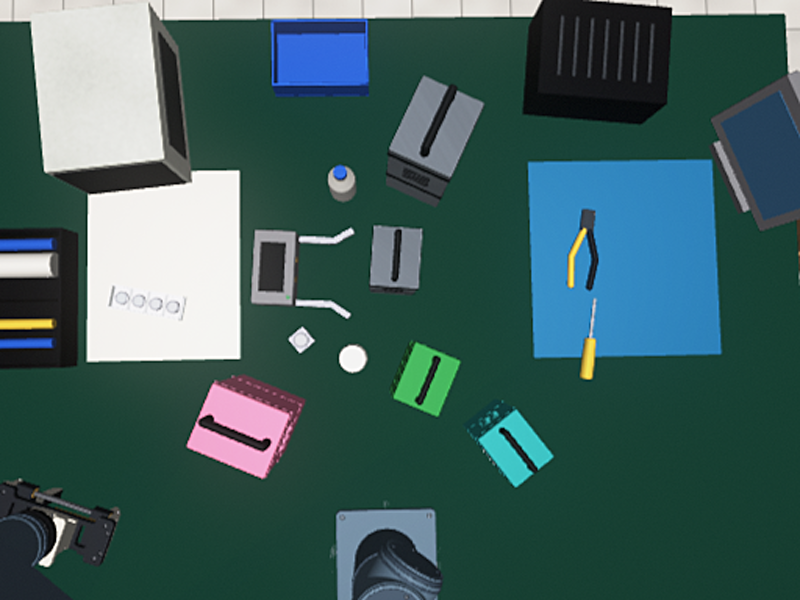

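View pics/scene0b.png

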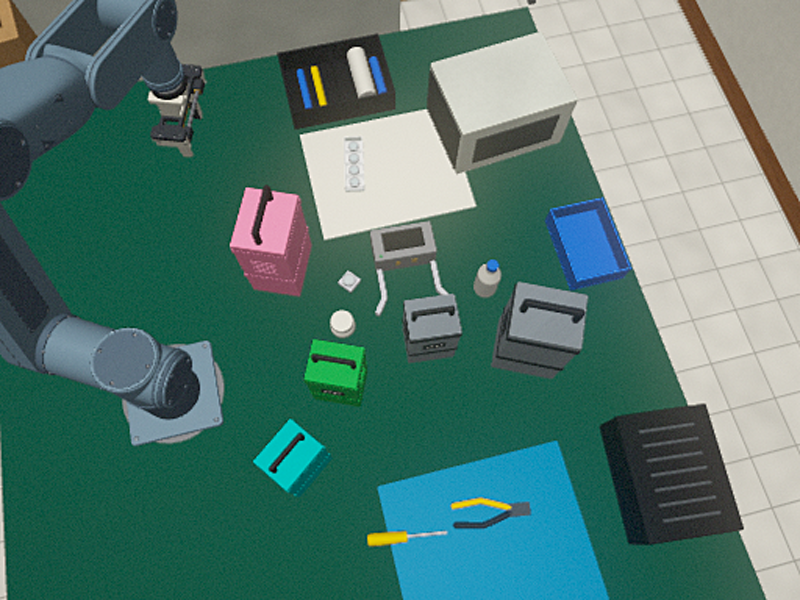

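Candidates (top view, 800×600): small grey (397,257), large grey (433,135), green (427,378), turquoise (510,443), pink (245,430). By the description it is the small grey one, with the dock at (275,267) on its left. I'll check it in a close crop with thresholds.

```bash
python3 - <<'E'
from h import *
import pickle
D=pickle.load(open('d0.pkl','rb')); d=D['top']; im=d['img']
x0,y0,x1,y1=150,130,290,235
c=cv2.resize(im[y0:y1,x0:x1],None,fx=5.7,fy=5.7,interpolation=cv2.INTER_CUBIC); cv2.imwrite('pics/crop.png',c)
hsv=cv2.cvtColor(im,cv2.COLOR_BGR2HSV)
# non-green
m=((hsv[...,1]<90)&(hsv[...,2]>60)).astype(np.uint8)
n,l,s,ce=cv2.connectedComponentsWithStats(m)
for i in range(1,n):
    if s[i,4]>40 and x0<ce[i][0]<x1 and y0<ce[i][1]<y1:
        cn=cv2.findContours((l==i).astype(np.uint8),0,2)[0][0]
        r=cv2.minAreaRect(cn); print(s[i],ce[i].round(1),np.round(r[1],1),r[2],'box',cv2.boxPoints(r).round(1).tolist(), 'z190',ray(d,*r[0],190).round(1),'z70',ray(d,*r[0],70).round(1),'z0',ray(d,*r[0],0).round(1))
E
```

```text
[191 145  36  12 192] [208.8 152.1] [ 9.  35.7] 79.69515228271484 box [[190.5, 151.10000610351562], [225.60000610351562, 144.6999969482422], [227.1999969482422, 153.60000610351562], [192.10000610351562, 160.0]] z190 [640.5  99.9] z70 [659.9 108.2] z0 [671.2 113.1]
[ 236  144   35   42 1141] [253.1 164.3] [32.1 41.2] 3.9451863765716553 box [[235.60000610351562, 184.5], [238.5, 143.39999389648438], [270.5, 145.60000610351562], [267.70001220703125, 186.6999969482422]] z190 [602.1 -25.2] z70 [617.3 -30.4] z0 [626.2 -33.4]
[160 146  32  51 895] [175.3 171. ] [29.9 49.1] 3.012787342071533 box [[159.60000610351562, 194.8000030517578], [162.1999969482422, 145.6999969482422], [192.0, 147.3000030517578], [189.5, 196.3000030517578]] z190 [588.7 194. ] z70 [602.5 212.5] z0 [610.5 223.3]
[155 150   5  41 116] [156.9 170.3] [40.  4.] 90.0 box [[155.0, 150.0], [159.0, 150.0], [159.0, 190.0], [155.0, 190.0]] z190 [592.6 247.1] z70 [606.8 271.3] z0 [615.1 285.4]
[189 191  36  13 179] [206.8 195.5] [36.6  8.2] 14.03624439239502 box [[188.10000610351562, 194.8000030517578], [190.10000610351562, 186.8000030517578], [225.60000610351562, 195.60000610351562], [223.60000610351562, 203.60000610351562]] z190 [518.6 107.3] z70 [524.8 116.4] z0 [528.5 121.7]
[184 209  18  17 178] [192.6 217.1] [13.1 13.4] 49.398704528808594 box [[183.1999969482422, 216.60000610351562], [193.39999389648438, 207.8000030517578], [201.89999389648438, 217.8000030517578], [191.6999969482422, 226.5]] z190 [457.4 148.2] z70 [457.1 161.8] z0 [456.9 169.7]
[217 220  19  19 284] [225.6 228.8] [18. 18.] 90.0 box [[217.0, 220.0], [235.0, 220.0], [235.0, 238.0], [217.0, 238.0]] z190 [422.3  54.7] z70 [418.2  58.1] z0 [415.8  60.1]
```

View pics/crop.png

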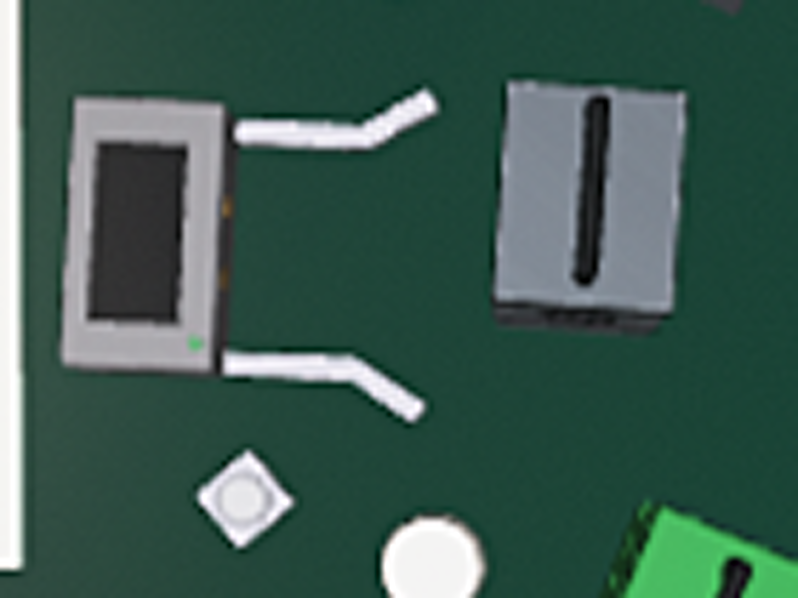

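The crop confirms it: plain grey pack with its handle vertical in the image. Top corners are (508,82), (686,93), (670,313), (495,300); charger block top corners are (76,97), (226,103), (220,374), (62,366); the rails open to the right.

```bash
python3 - <<'E'
from h import *
import pickle
D=pickle.load(open('d0.pkl','rb')); d=D['top']
P=lambda q,z: np.array([ray(d,150+(u+.5)/5.7-.5,130+(v+.5)/5.7-.5,z) for u,v in q])
def rep(n,c):
    # c order: farL, farR, nearR, nearL (image) ; x axis = leftwards
    s=[np.linalg.norm(c[i]-c[(i+1)%4]).round(1) for i in range(4)]
    ax=(c[0]-c[1])+(c[3]-c[2]); ay=(c[3]-c[0])+(c[2]-c[1])  # pack y: x to +Y => y to -X
    print(n,c.mean(0).round(1),'sides',s,'yaw from x',np.arctan2(ax[1],ax[0]).round(3),'from y',(np.arctan2(ay[1],ay[0])+np.pi/2).round(3)); return c
pk=rep('pack',P([(508,82),(686,93),(670,313),(495,300)],190))
bl=rep('block',P([(76,97),(226,103),(220,374),(62,366)],70))
b=bl.mean(0)
r=P([(237,120),(363,125),(428,90),(237,142),(370,149),(435,107)],20); print('far rail',r.round(1).tolist())
r2=P([(225,353),(353,356),(424,403),(225,375),(347,378),(412,421)],20); print('near rail',r2.round(1).tolist())
h=P([(598,100),(585,280)],226); print('handle',h.round(1).tolist(),h.mean(0), np.arctan2(*(h[0]-h[1])[::-1]))
d2=D['scene']
# predictions for checking in scene (800x600 px)
for q,z in [(pk,190),(bl,70)]: print([ (proj(d2,[*p,z])*1.5625).round(0).tolist() for p in q])
E
```

```text
pack [604.8 -25.3] sides [np.float64(89.3), np.float64(110.8), np.float64(87.4), np.float64(109.6)] yaw from x 1.486 from y 4.627
block [603.5 214.4] sides [np.float64(82.7), np.float64(150.0), np.float64(86.6), np.float64(148.8)] yaw from x 1.508 from y 4.666
far rail [[674.5, 169.4], [670.5, 97.1], [690.2, 59.4], [661.8, 169.6], [656.5, 93.3], [680.3, 55.6]]
near rail [[540.5, 177.8], [537.5, 104.8], [509.9, 64.6], [527.9, 178.0], [525.0, 108.4], [499.7, 71.7]]
handle [[647.2, -28.7], [559.9, -20.6]] [603.53282924 -24.63983818] -0.09180297128946938
[[452.0, 292.0], [461.0, 331.0], [408.0, 338.0], [402.0, 300.0]]
[[428.0, 220.0], [435.0, 250.0], [374.0, 262.0], [368.0, 230.0]]
```

```bash
python3 - <<'E'
from h import *
import pickle
D=pickle.load(open('d0.pkl','rb')); 
P=lambda n,q,z: np.array([ray(D[n],u/1.5625,v/1.5625,z) for u,v in q]).round(0).tolist()
print('big near foot top',P('top',[(388,191),(437,204)],0),'scene',P('scene',[(495,367),(555,377)],0))
for z in (190,230,270): print(z,'big top',P('top',[(425,77),(484,102),(445,179),(390,151)],z),P('scene',[(517,283),(588,291),(581,352),(506,341)],z))
print('green top',P('top',[(415,341),(460,359),(438,416),(393,395)],150),'foot scene',P('scene',[(306,398),(362,404)],0))
print('bottle cap',P('top',[(341,173)],140),'scene',P('scene',[(491,266)],140))
def rot(th,yaw,s):
    d=np.array([np.cos(yaw),np.sin(yaw),0]);z=d*np.sin(th)+np.array([0,0,-np.cos(th)]);y=s*np.array([-d[1],d[0],0]);return R.from_matrix(np.c_[np.cross(y,z),y,z]).as_euler('xyz')
d=np.array([np.cos(1.483),np.sin(1.483)]);
for th in (.6,.7,.8):
  for s in (1,-1):
    for p in ([604.8-85*d[0],-25.3-85*d[1],22],[594,72,22],[596,-160,300],[596,-160,360]):
        q=robot.inverse_kinematics(p,rot(th,1.5,s)); print(th,s,np.round(p),None if q is None else np.round(q,2))
E
```

```text
big near foot top [[771.0, -20.0], [741.0, -125.0]] scene [[747.0, -126.0], [877.0, -183.0]]
190 big top [[938.0, -87.0], [889.0, -195.0], [746.0, -119.0], [800.0, -19.0]] [[804.0, 1.0], [947.0, -53.0], [887.0, -178.0], [743.0, -118.0]]
230 big top [[921.0, -83.0], [874.0, -187.0], [736.0, -114.0], [788.0, -18.0]] [[792.0, -13.0], [931.0, -65.0], [872.0, -186.0], [732.0, -128.0]]
270 big top [[904.0, -79.0], [859.0, -179.0], [726.0, -109.0], [775.0, -16.0]] [[780.0, -26.0], [914.0, -77.0], [858.0, -194.0], [722.0, -138.0]]
green top [[450.0, -61.0], [415.0, -144.0], [310.0, -100.0], [350.0, -17.0]] foot scene [[300.0, -92.0], [422.0, -136.0]]
bottle cap [[773.0, 74.0]] scene [[775.0, 72.0]]
0.6 1 [ 597. -110.   22.] [-0.67  0.71  1.5   0.5   1.33  2.32]
0.6 1 [594  72  22] [-0.42  0.62  1.69  0.62  1.14  2.44]
0.6 1 [ 596 -160  300] [-0.72  0.5   1.13  0.49  1.86  2.55]
0.6 1 [ 596 -160  360] [-0.72  0.49  1.02  0.51  1.98  2.61]
0.6 -1 [ 597. -110.   22.] [-0.67  0.71  1.5   0.5   1.33 -0.82]
0.6 -1 [594  72  22] [-0.42  0.62  1.69  0.62  1.14 -0.7 ]
0.6 -1 [ 596 -160  300] [-0.72  
[... 375 characters left out ...]
  1.47  0.56  1.4  -0.87]
0.7 -1 [594  72  22] [-0.46  0.66  1.69  0.69  1.2  -0.78]
0.7 -1 [ 596 -160  300] [-0.76  0.54  1.13  0.56  1.91 -0.61]
0.7 -1 [ 596 -160  360] [-0.76  0.52  1.02  0.59  2.02 -0.54]
0.8 1 [ 597. -110.   22.] [-0.73  0.81  1.44  0.6   1.48  2.23]
0.8 1 [594  72  22] [-0.5   0.71  1.68  0.75  1.27  2.28]
0.8 1 [ 596 -160  300] [-0.79  0.58  1.12  0.62  1.96  2.51]
0.8 1 [ 596 -160  360] [-0.79  0.55  1.02  0.66  2.06  2.6 ]
0.8 -1 [ 597. -110.   22.] [-0.73  0.81  1.44  0.6   1.48 -0.91]
0.8 -1 [594  72  22] [-0.5   0.71  1.68  0.75  1.27 -0.86]
0.8 -1 [ 596 -160  300] [-0.79  0.58  1.12  0.62  1.96 -0.63]
0.8 -1 [ 596 -160  360] [-0.79  0.55  1.02  0.66  2.06 -0.55]
```

```bash
cat >> h.py <<'E'
TH=0.75; DO=np.array([598.7,127.0]); DY=1.516; TIP=7.5*np.cos(TH); Z=22
ex=lambda a: np.array([np.cos(a),np.sin(a)])
ey=lambda a: np.array([-np.sin(a),np.cos(a)])
def rot(yaw,th=TH,s=-1):
    d=np.r_[ex(yaw),0];z=d*np.sin(th)+np.array([0,0,-np.cos(th)]);y=s*np.r_[ey(yaw),0]
    return R.from_matrix(np.c_[np.cross(y,z),y,z]).as_euler('xyz')
def tool(c,yaw,back=0,z=Z):  # TCP pose so that the fingertips touch the -x face of a pack at c,yaw, stood off by back
    return [*(np.array(c)-ex(yaw)*(45+TIP+back)),z]
def W(a,l): return DO+a*ex(DY)+l*ey(DY)  # dock frame to world
def show(t): print(t,round(robot.current_t(),2),np.round(robot.current_tcp_pos(),1),'F',np.round(robot.current_contact_force(),1))
E
python3 - <<'E'
from h import *
p=robot.current_tcp_pos(); robot.move_linear([p[0],p[1],400]) if robot.inverse_kinematics([p[0],p[1],400],robot.current_eef_rot()) is not None else print('noik')
show('up')
c=[604.8,-25.3];y=1.483
robot.move_ptp(tool(c,y,60,360),rot(y)); show('via')
robot.move_gripper(.55)
robot.move_linear(tool(c,y,30),speed=180); show('down')
print(robot.move_linear(tool(c,y,-8),speed=30,f_stop=3)); show('touch')
d=snap('top','t1'); e=snap('scene','s1')
cv2.imwrite('pics/v1.png',np.hstack([cv2.resize(d['img'][110:270,140:340],(400,320)),cv2.resize(e['img'][100:260,170:370],(400,320))]))
E
```

```text
up 1.46 [183.4 517.7 399. ] F [-0.7  0.3  0.5]
via 4.22 [ 595.3 -134.2  360.3] F [-0.   0.1 -0. ]
down 7.09 [ 598.2 -105.9   22.8] F [-0.1 -0.9  0.3]
True
touch 8.03 [600.4 -75.5  21.7] F [-0.3 -2.5  1.5]
```

View pics/v1.png

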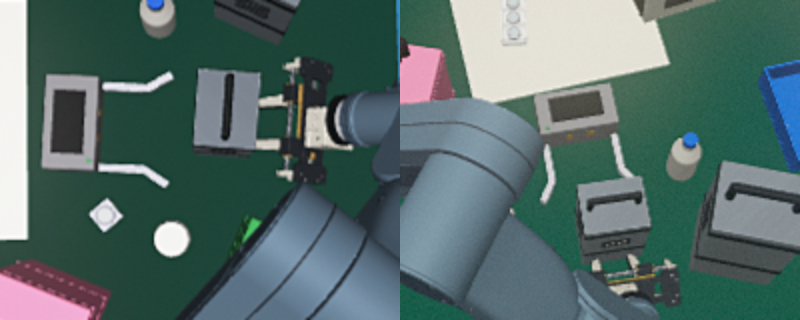

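The left panel shows both fingertips low against the pack's -x face at (270,102) and (268,145), with the body clear. Contact came where I predicted, so I'll push the first stage and then look.

```bash
python3 - <<'E'
from h import *
for a,l,y in [(-130,-10,1.57),(-85,-1,1.58),(-66,0,DY)]:
    robot.move_linear(tool(W(a,l),y),rot(y),speed=40); show((a,l,y))
d=snap('top','t2')
cv2.imwrite('pics/v2.png',cv2.resize(d['img'][130:225,150:280],None,fx=6,fy=6,interpolation=cv2.INTER_CUBIC))
E
```

```text
(-130, -10, 1.57) 8.82 [603.3 -56.4  21.6] F [ 2.3 -8.5  1.6]
(-85, -1, 1.58) 10.11 [597.4 -11.6  21.7] F [ 1.4 -9.8  1.8]
(-66, 0, 1.516) 10.74 [593.6   8.3  21.6] F [ 0.9 -8.   1.2]
```

View pics/v2.png

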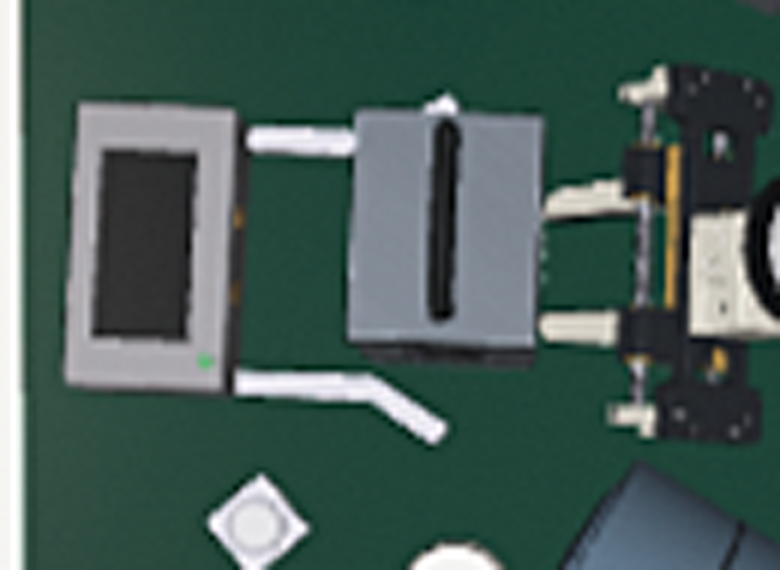

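Pack upright, its front in the mouth; top corners at (357,109), (544,117), (537,347), (347,341).

```bash
python3 - <<'E'
from h import *
import pickle
d=pickle.load(open('d0.pkl','rb'))['top']
c=np.array([ray(d,150+(u+.5)/6-.5,130+(v+.5)/6-.5,190) for u,v in [(357,109),(544,117),(537,347),(347,341)]])
ax=(c[0]-c[1])+(c[3]-c[2]); ay=(c[3]-c[0])+(c[2]-c[1]); m=c.mean(0)
print(m,np.arctan2(ax[1],ax[0]),np.arctan2(ay[1],ay[0])+np.pi/2-np.pi, 'dock',(m-DO)@ex(DY),(m-DO)@ey(DY))
E
```

```text
[596.18040378  57.56856784] 1.516652592020102 1.5181429358697756 dock -69.46521506312969 -1.286869318686771
```

Pose is right: lateral -1.3 mm, yaw matching to 0.002. Pushing straight home, then slowly against the stop.

```bash
python3 - <<'E'
from h import *
print(robot.move_linear(tool(W(-12,0),DY),rot(DY),speed=40,f_stop=35)); show('near')
print(robot.move_linear(tool(W(12,0),DY),rot(DY),speed=15,f_stop=25)); show('home')
p=np.array(robot.current_tcp_pos()); print('implied pack', (p[:2]-DO)@ex(DY)+45+TIP)
robot.move_linear([*(p[:2]-60*ex(DY)),p[2]+3],speed=100); show('back')
d=snap('top','t3')
cv2.imwrite('pics/v3.png',cv2.resize(d['img'][130:225,150:280],None,fx=6,fy=6,interpolation=cv2.INTER_CUBIC))
E
```

```text
False
near 12.29 [596.6  61.7  21.6] F [ -0.7 -11.    2.7]
True
home 13.63 [598.   79.1  21.1] F [-1.3 -5.3  2.3]
implied pack 2.6389294988430665
back 14.39 [594.6  19.2  24.1] F [-0.2  0.3  0.3]
```

View pics/v3.png

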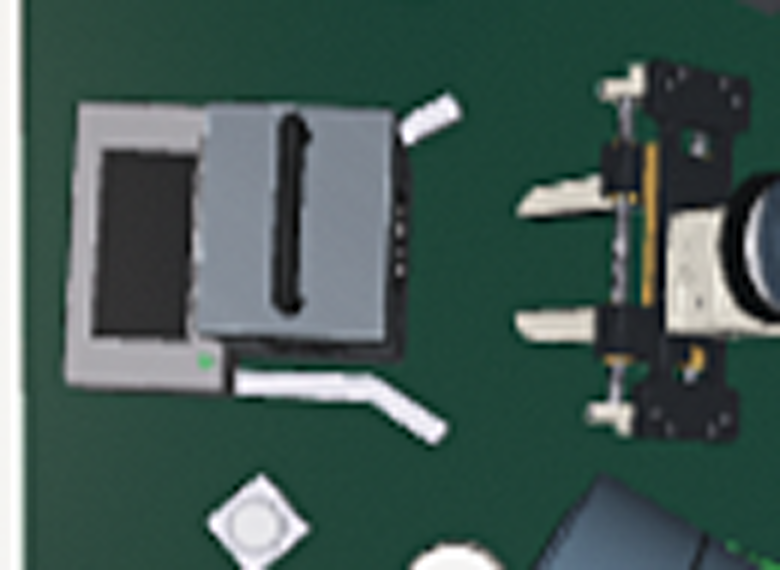

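Pack seems against the block, corners (207,103), (395,110), (385,341), (195,334). I'll measure it and push gently once more to rule out a bounce.

```bash
python3 - <<'E'
from h import *
import pickle
d=pickle.load(open('d0.pkl','rb'))['top']
c=np.array([ray(d,150+(u+.5)/6-.5,130+(v+.5)/6-.5,190) for u,v in [(207,103),(395,110),(385,341),(195,334)]])
ax=(c[0]-c[1])+(c[3]-c[2]); ay=(c[3]-c[0])+(c[2]-c[1]); m=c.mean(0)
print(m,np.arctan2(ax[1],ax[0]),np.arctan2(ay[1],ay[0])-np.pi/2, 'dock',(m-DO)@ex(DY),(m-DO)@ey(DY))
robot.move_linear(tool(W(2.6,0),DY,12),rot(DY),speed=80)
for back,f in ((-12,4),(-12,22)):
    print(robot.move_linear(tool(W(2.6,0),DY,back),rot(DY),speed=10,f_stop=f)); show('p'); p=np.array(robot.current_tcp_pos()); print((p[:2]-DO)@ex(DY)+45+TIP, robot.current_ft_torque())
robot.move_linear([*(p[:2]-70*ex(DY)),p[2]+3],speed=100)
p=np.array(robot.current_tcp_pos()); robot.move_linear([p[0],p[1]-40,330],speed=200); show('clear')
d=snap('top','t4'); e=snap('scene','s4')
cv2.imwrite('pics/v4.png',np.hstack([cv2.resize(d['img'][110:270,140:340],(400,320),interpolation=2),cv2.resize(e['img'][100:260,170:370],(400,320),interpolation=2)]))
E
```

```text
[600.46498219 128.74652576] 1.5167875737398089 1.5108456077278887 dock 1.8405704693139107 -1.6666777406717486
True
p 16.51 [596.1  79.   21.6] F [-0.6 -2.4  2.5]
2.397446348604949 [-0.39901857  0.07319821  0.08461592]
True
p 17.1 [596.4  79.2  21.1] F [-1.  -4.6  2.5]
2.592762921353601 [-0.6139025   0.23960025  0.1286217 ]
clear 19.64 [592.  -30.3 328.9] F [ 0.5 -0.2 -0.3]
```

View pics/v4.png

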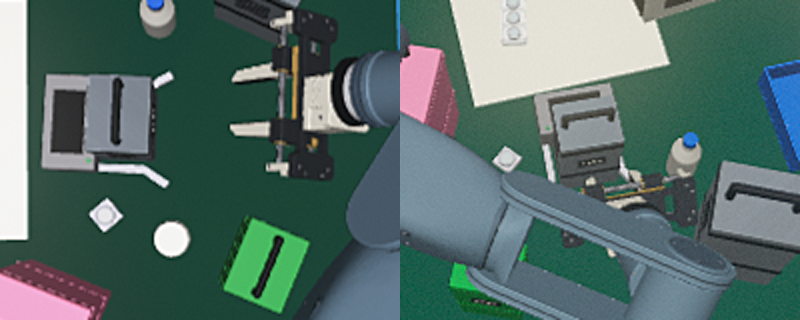

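The pack stands upright in the dock, and the jar, mount, bottle and other packs are in place. The repeat 22 N push moved it only 0.2 mm, so it is on the stop. Hand is clear at z = 329.

```bash
python3 -c "
from h import *
robot.hand_in(); show('end')"
```

```text
the job is handed in; nothing more can be done
the job is handed in; nothing more can be done
```

The small grey pack is pushed home in the charging dock and the job is handed in, at about 20 s of the 51 s allowed. I pushed it with two fingertips about 27 mm above the bench. The tool was tilted back to keep the gripper body off the pack and handle.

**Last checks:**
- **Fully home:** the push stopped at the 25 N force limit. A repeat push of 22 N moved the fingers only 0.2 mm further, so the pack is against the charger block.
- **Position:** the camera put the pack 1.8 mm past my measured dock origin, and the finger position implied 2.6 mm. Both are within the roughly 2 mm calibration error of my dock measurement.
- **Square between the rails:** it measured 1.7 mm off the centre line and within about 0.005 rad of square.
- **Bystanders and hand:** the jar, lens mount, bottle and other packs looked unmoved in the last pictures. The crops did not show the screwdriver and cutters, but the arm stayed well away from them. The hand finished clear at a height of 329 mm with no contact force.

No check failed. The force read just after each stop was lower (about 5 N) than the stop threshold, probably because the arm relaxes after stopping.

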